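# Show a tub's code to the reader and log it

### The arm

A 7-joint arm with a two-finger parallel gripper is mounted at the origin on the work surface. World frame = base frame: x ahead of the robot, y to its left, z up, the work surface at z = 0. Lengths are in mm, angles in rad, forces in N, time in s.
With the tool pointing down it reaches from about 400 to 900 mm from the base axis. Payload 5.6 kg.
Tool frame: the origin (TCP) lies between the finger pads; the fingertips stand 19 mm ahead of it and the grasp point (between the pads) is the TCP; y points along the fingers, x is the direction in which the jaws open and shut, and the axes are right-handed (so a half turn about y gives the same grasp; the last joint's range is limited). The gripper opens to 92 mm and grips with 3 to 60 N. Pads are 20 mm wide; open, the fingers measure 128 mm over their backs; the gripper's body (75 mm by 189 mm) begins 69 mm behind the grasp point.
Start: joints at [1.305, 0.468, -0.012, 1.603, 0.006, 1.071, -0.056], TCP at [143.582, -633.95, 233.592] pointing down, gripper open.
Joint ranges: [-2.53, 2.53], [-0.31, 2.02], [-1.57, 1.55], [0.28, 2.44], [-1.29, 4.43], [0.15, 1.84], [-2.92, 2.92]. Speed limits (rad/s): [2.57, 2.57, 3.14, 3.14, 3.14, 3.14, 3.14].

### API

Orientations are given as a unit quaternion [w, x, y, z].
In Python, from rig import env, grab_frame, get_calibration gives the robot as it stands. The module is installed in compiled form; this text tells all that it offers.
- The arm moves only by the tool drive_tool, never from a script. Its argument "plan" is a list of rows, each an object with "turn": the turn, a rotation vector about the tool's x, y, z in degrees, a list of three; "dp": the shift along the tool's x, y, z in units of 40 mm (1.0 is 40 mm), a list of three; "jaw": the opening, from -1 (shut) to 1 (fully open). A call has 1 to 20 rows; each row shifts and turns the commanded pose from where the row before left it, along the tool's axes as they then stand; what a row does not reach is not made up. A row lasts 1/10 s, in which the tool goes at most 50 mm and 8.59 degrees, less where a joint would pass 70% of its speed; a pose out of reach is approached as far as the arm can. A call is refused whole if a number of a shift passes 1 or a number of a turn 8.59, either way. A call with a gripper value outside its range is refused whole. The fingers move at their own pace and stop on an object; the grip force is fixed at half the most. Time passes only in rows, so rows that do not move let the fingers close. It gives the time, the measured TCP pose, the force and the opening at its end, in the units of the state.
- env.sense(): the state, without advancing time (a new reading comes with each control period).
- grab_frame(name): name is "side" or "top" or "wrist"; returns the picture (420x560x3 uint8, red, green, blue); there is no depth.
- get_calibration(name): a dict with "camera_matrix" (3x3 intrinsics, pixels), "eye" and "orientation" of the camera in the world. Camera axes: x right, y up, looking along -z (the intrinsics and any distortion apply to the point x, -y, -z); pixel columns grow to the right and rows downward; lengths in mm; the calibration is good to about 2 mm. A picture is of the moment at which its call begins: read the wrist's pose just before it. get_calibration takes no time and is no camera call; for the wrist camera it gives the pose at the moment of the call.
- env.finish_job(): hands the job in, once; it reports no verdict.
The state is a dict: "clock": time; "qpos": joint angles; "joint_vel": joint speeds; "effort": joint torques, N m; "eef_pos": TCP position; "ee_rot": TCP orientation; "wrist_force": force on the tool from outside, world axes, zero at the start; "torque": the same for the moment, N m; "width": finger opening in mm.
Only numpy, scipy, OpenCV 4.12 (cv2) and the standard library are available. Lean on these libraries where they do the work, as an engineer would, in place of code of your own. Each camera call takes 0.05 s, during which the arm holds its last target. There are 200 camera calls.

### The job

Log the white supplement tub at the code reader: lift it out of the grey tray and stand it on the round reader pad, turned so that its orange code panel faces the scanner window, and let go of it there. Only then press the red button on top of the scanner head well down, hold it a moment and release it. Leave the tub standing so, and leave the other things in the tray where they are.

Things in the scene. Friction and masses are not known exactly. Their poses are not given: they have to be found in the camera images.
- white_tub: White upright cylinder, 58 mm diameter, 115 mm tall, flat lid of equal diameter, about 0.25 kg. Origin: centre of its underside; z up; +x points from its axis to the middle of the orange striped panel (28 mm wide, 56 tall) on its side. An orange bar on the lid runs from the centre to the rim right above the panel. Starts in the tray, in either of two places, turned anyhow.
- white_tub_mark (a point): Middle of the white tub's orange code panel, on its surface: 29 mm from the tub's axis along the tub's +x, 45 mm above its underside.
- blue_tub: Blue tub of the same size with a yellow panel, standing in the tray; not to be moved. Origin: centre of its underside.
- tray: Fixed grey plastic tray, 280 mm (x) by 360 mm (y), 32 mm high, walls and floor 5 mm thick. Origin: centre of its underside. The two tubs stand in its near half, low things and a tumbler in the far half.
- station: Fixed code reader: grey base plate 12 mm thick, round black pad ringed in green, black scanner head. Origin: under the pad's centre at table height; +x points from pad to head, z up. Plate: x -65 to 160 mm, y +-70 mm. Head: block x 85 to 155 mm, y +-50 mm, top at z = 90 mm. Its front face (x = 85 mm) has the glass window with a red line, looking back to the pad.
- station_pad (a point): Centre of the round pad (72 mm diameter with its green ring) on the plate's top, 12 mm above the table; the tub stands here.
- station_window (a point): Middle of the scanner window, 85 mm from the pad's centre along the station's +x, 58 mm above the table.
- scan_button (a joint): Travel of the scan button, m: 0 when up, 0.006 when fully down; it springs back; about 5 N presses it fully down.
- scan_button_top (a point): Centre of the upper face of the red round scan button (32 mm diameter) on top of the scanner head; it is pressed straight down.
- dumbbell_a: Chrome hex mini dumbbell, 128 mm long (its x), heads 46 mm across flats, 0.5 kg, lying in the tray; bystander. Origin under its middle.
- dumbbell_b: Second chrome mini dumbbell, same as the first; bystander.
- grip_ring: White silicone grip ring, 72 mm outside, 16 mm high, lying in the tray; bystander. Origin under its centre.
- tumbler: Empty glass tumbler, 70 mm rim, 95 mm tall, standing in the tray; bystander. Origin under its centre.
- carabiner: Red carabiner, about 80 by 50 mm, 9 mm thick, lying in the tray between the tubs; bystander. Origin under its centre.

How it is judged:
By the outcome, as a careful person would: the job done as asked, in the order asked, and still so for the second after the job is handed in, with the robot touching nothing.
It also fails if it takes over 48 s, if anything falls off the work surface, if the arm or the gripper's body presses on something with over 40 N, if the wrist force passes 120 N, or if a joint passes its speed limit or range.

## Working session

There is one attempt and no reset: what is moved stays moved. The work goes in short steps, Python scripts to look and compute and a tool call to move; the robot and the scene stay as the last step left them, time stands still between calls to the robot, and variables do not carry over. Pictures are saved under pics/ and viewed, about 8 in all and at most 12, crops included, and the job is handed in when it is done.

Besides the shell and the picture viewer there is one more tool, called after "Call:" as name(argument=value, ...), one argument or row to a line, values as JSON. drive_tool: Moves the arm, as the interface text tells. Its arguments: {"type":"object","properties":{"plan":{"type":"array"}},"required":["plan"]}

```bash
mkdir -p pics; python3 - <<'E'
from rig import env, grab_frame, get_calibration
import cv2
for n in ["top","side"]:
    f=grab_frame(n); cv2.imwrite(f"pics/{n}0.png",f[:,:,::-1]); c=get_calibration(n); print(n,c)
print(env.sense())
E
```

```text
top {'camera_matrix': array([[516.35316915,   0.        , 289.37128246],
       [  0.        , 516.35316915, 212.79008446],
       [  0.        ,   0.        ,   1.        ]]), 'eye': array([ 339.85578014,   87.32760311, 1276.03183217]), 'orientation': array([-0.70096126, -0.05705814,  0.05452146,  0.70881951])}
side {'camera_matrix': array([[405.21141455,   0.        , 279.26181048],
       [  0.        , 405.21141455, 208.24007716],
       [  0.        ,   0.        ,   1.        ]]), 'eye': array([366.4196506 , 662.57755566, 689.31706045]), 'orientation': array([-0.13655445, -0.05420839,  0.37615943,  0.91483245])}
{'clock': 0.1, 'qpos': array([ 1.30500822,  0.46828825, -0.01160445,  1.60348437,  0.00600523,
        1.0713757 , -0.05627218]), 'joint_vel': array([-0.00106246, -0.00240755,  0.00017976, -0.0032243 ,  0.00095811,
       -0.0009798 , -0.00012603]), 'effort': array([ 6.95185608e-04, -5.21645701e+01, -1.24800645e-02, -2.44363636e+01,
       -5.68293873e-02,  1.41452535e-02,  4.49258346e-05]), 'eef_pos': array([ 143.45191534, -633.49653428,  232.75565141]), 'ee_rot': array([ 0.55277846, -0.55217261,  0.44177256, -0.44088365]), 'wrist_force': array([-0.29104382, -0.61258658,  0.24470576]), 'torque': array([-0.01846598,  0.01196535, -0.02031146]), 'width': 91.84459030428361}
```

View pics/top0.png

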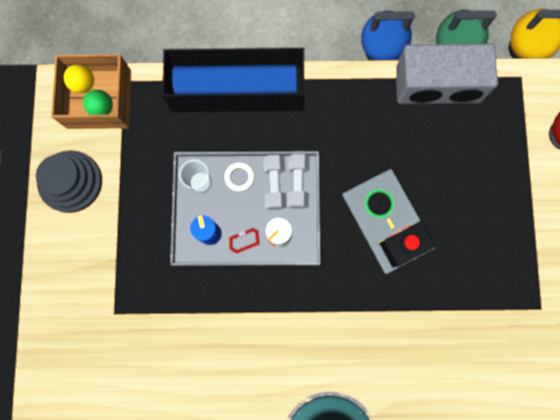

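View pics/side0.png

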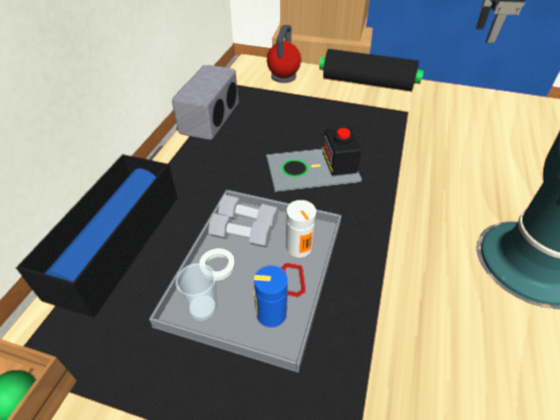

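Top view: white tub at about (279,232) with its bar pointing lower left, pad at (380,204), button at (412,243), blue tub at (204,229). The side view agrees: white tub at (300,225), station at (310,165).

```bash
cat > h.py <<'E'
import numpy as np, cv2
from scipy.spatial.transform import Rotation as R
from rig import env, grab_frame, get_calibration
def rot(q): return R.from_quat(np.r_[q[1:],q[0]]).as_matrix()
def ray(c,uv,z):
    K=c["camera_matrix"]; d=np.linalg.solve(K,[uv[0],uv[1],1.]); d=rot(c["orientation"])@(d*[1,-1,-1])
    return c["eye"]+d*(z-c["eye"][2])/d[2]
def proj(c,P):
    p=(np.atleast_2d(P)-c["eye"])@rot(c["orientation"])*[1,-1,-1]; p=p@c["camera_matrix"].T
    return p[:,:2]/p[:,2:]
def hsv(f): return cv2.cvtColor(f,cv2.COLOR_RGB2HSV)
def circ(x,y,z,r): a=np.linspace(0,2*np.pi,60); return np.c_[x+r*np.cos(a),y+r*np.sin(a),0*a+z]
E
python3 - <<'E'
from h import *
def cen(m,box):
    k=np.zeros_like(m);x0,y0,x1,y1=box;k[y0:y1,x0:x1]=m[y0:y1,x0:x1]
    v,u=np.nonzero(k);return np.array([u.mean(),v.mean()]),len(u)
f=cv2.imread("pics/top0.png")[:,:,::-1].copy();h=hsv(f);c=get_calibration("top")
org=cv2.inRange(h,(8,90,120),(28,255,255));grn=cv2.inRange(h,(45,120,80),(85,255,255));red=((h[:,:,0]<6)|(h[:,:,0]>174))&(h[:,:,1]>150)&(h[:,:,2]>120);red=red.astype(np.uint8)*255
wh=cv2.inRange(h,(0,0,215),(180,60,255))
b=(262,215,298,250)
w,_=cen(wh|org,b);o,_=cen(org,b);print("lid",w,ray(c,w,120),"bar",o,ray(c,o,120))
v,u=np.nonzero(grn[185:225,360:400]);e=cv2.fitEllipse(cv2.convexHull(np.c_[u+360,v+185].astype(np.float32)));print(e);pad=ray(c,e[0],12);print("pad",pad)
r,_=cen(red,(402,232,422,252));bt=ray(c,r,98);print("btn",r,bt, bt-pad)
L=ray(c,w,120)
s=cv2.resize(f[150:290,240:450],None,fx=3.8,fy=3.8,interpolation=cv2.INTER_CUBIC)[:,:,::-1].copy()
def dr(P,col): cv2.polylines(s,[np.int32(((proj(c,P)-[240,150]+.5)*3.8))],False,col,1)
dr(circ(*L[:2],120,29),(255,0,255));dr(circ(*L[:2],5,29),(255,0,0));dr(circ(*pad[:2],12,36),(0,255,255))
d=bt-pad;t=np.arctan2(d[1],d[0]);print("station yaw",t)
T=lambda p:np.array(p)@np.array([[np.cos(t),np.sin(t),0],[-np.sin(t),np.cos(t),0],[0,0,1]])+np.r_[pad[:2],0]
dr(T([[-65,-70,12],[160,-70,12],[160,70,12],[-65,70,12],[-65,-70,12]]),(0,255,255))
dr(T([[85,-50,90],[155,-50,90],[155,50,90],[85,50,90],[85,-50,90]]),(0,255,0))
cv2.imwrite("pics/ov.png",s)
E
```

```text
lid [278.02313167 230.22064057] [484.512185   116.50787101 120.        ] bar [272.44444444 237.13888889] [468.97350564 129.17839724 120.        ]
((379.0562438964844, 203.1510009765625), (27.614938735961914, 28.7884521484375), 122.41361236572266)
pad [ 562.90864961 -132.27246963   12.        ]
btn [411.53926702 242.0104712 ] [ 456.63964491 -188.12496678   98.        ] [-106.26900469  -55.85249715   86.        ]
station yaw -2.657693782610438
```

View pics/ov.png

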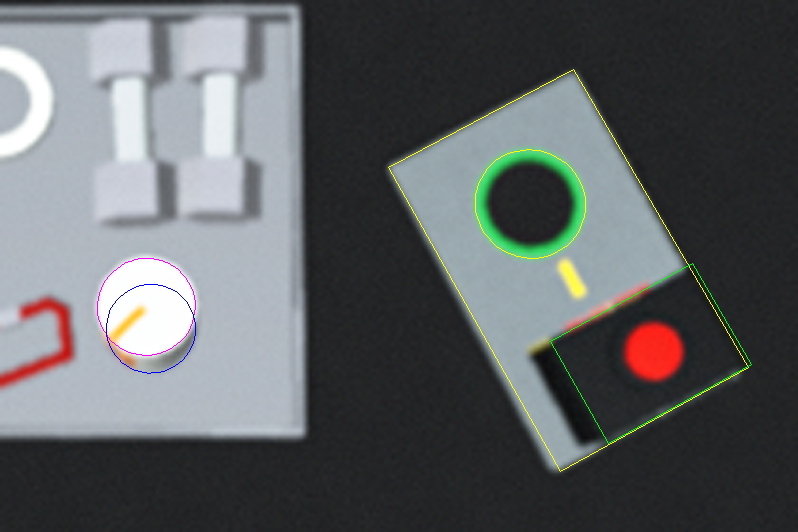

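The plate outline fits well, with the station's yaw off by about a degree. The lid circle fits too. I'll move over the station first for a wrist view.

Call:
drive_tool(
  plan=[
    {"dp": [-0.66,0,0.867],"turn": [0,0,0],"jaw": 1},
    {"dp": [-0.66,0,0.867],"turn": [0,0,0],"jaw": 1},
    {"dp": [-0.66,0,0.867],"turn": [0,0,0],"jaw": 1},
    {"dp": [-0.66,0,0.867],"turn": [0,0,0],"jaw": 1},
    {"dp": [-0.66,0,0.867],"turn": [0,0,0],"jaw": 1},
    {"dp": [-0.66,0,0.867],"turn": [0,0,0],"jaw": 1},
    {"dp": [-0.66,0,0.867],"turn": [0,0,0],"jaw": 1},
    {"dp": [-0.66,0,0.867],"turn": [0,0,0],"jaw": 1},
    {"dp": [-0.66,0,0.867],"turn": [0,0,0],"jaw": 1},
    {"dp": [-0.66,0,0.867],"turn": [0,0,0],"jaw": 1},
    {"dp": [-0.66,0,0.867],"turn": [0,0,0],"jaw": 1},
    {"dp": [-0.66,0,0.867],"turn": [0,0,0],"jaw": 1},
    {"dp": [-0.66,0,0.867],"turn": [0,0,0],"jaw": 1},
    {"dp": [-0.66,0,0.867],"turn": [0,0,0],"jaw": 1},
    {"dp": [-0.66,0,0.867],"turn": [0,0,0],"jaw": 1},
    {"dp": [0,0,0],"turn": [0,-8,0],"jaw": 1},
    {"dp": [0,0,0],"turn": [0,-8,0],"jaw": 1},
    {"dp": [0,0,0],"turn": [0,-8,0],"jaw": 1},
    {"dp": [0,0,0],"turn": [0,-8,0],"jaw": 1},
    {"dp": [0,0,0],"turn": [0,-8,0],"jaw": 1},
  ],
)

```text
clock: 2.1
eef_pos: [563.2, -132.7, 233.1]
ee_rot: [-0.671, 0.671, -0.224, 0.223]
wrist_force: [0.8, 0.7, 0.1]
width: 92.0
```

```bash
python3 - <<'E'
from h import *
c=get_calibration("wrist");f=grab_frame("wrist");print(c);s=env.sense();print(s["eef_pos"],s["qpos"],R.from_matrix(rot(s["ee_rot"])).as_matrix().round(3))
o=f[:,:,::-1].copy()
cv2.imwrite("pics/w1raw.png",o)
t=-2.6577;pad=np.array([562.9,-132.3])
T=lambda p:np.array(p)@np.array([[np.cos(t),np.sin(t),0],[-np.sin(t),np.cos(t),0],[0,0,1]])+np.r_[pad,0]
for P,col in((circ(*pad,12,36),(255,255,0)),(T([[-65,-70,12],[160,-70,12],[160,70,12],[-65,70,12],[-65,-70,12]]),(0,255,255)),(T([[85,-50,90],[155,-50,90],[155,50,90],[85,50,90],[85,-50,90]]),(255,0,255)),(T(circ(120,0,98,16)),(255,0,255))):
    cv2.polylines(o,[np.int32(proj(c,P))],False,col,1)
cv2.imwrite("pics/w1.png",o)
E
```

```text
{'camera_matrix': array([[303.84493453,   0.        , 285.30031213],
       [  0.        , 303.84493453, 206.85233778],
       [  0.        ,   0.        ,   1.        ]]), 'eye': array([613.70265348, -68.20795251, 384.10551257]), 'orientation': array([ 0.93850278, -0.13874718,  0.04664466, -0.31270759])}
[ 563.1341668  -132.77811686  233.08273018] [ 0.51892211  0.39210568 -0.43858204  1.7594869   0.18990277  1.03292987
 -0.62747051] [[ 0.803 -0.001  0.596]
 [-0.596  0.     0.803]
 [-0.001 -1.    -0.   ]]
```

View pics/w1.png

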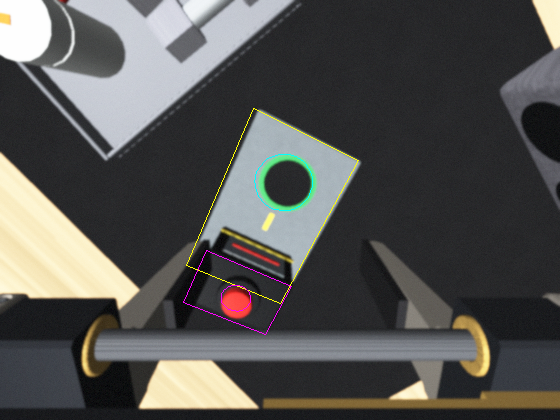

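The wrist view confirms the station: ring at (286,183), button at (236,302), both within a few pixels of the projection. Next I'll move over the tub.

Call:
drive_tool(
  plan=[
    {"dp": [0,0,0],"turn": [0,-7.32,0],"jaw": 1},
    {"dp": [0,0,0],"turn": [0,-7.32,0],"jaw": 1},
    {"dp": [0,0,0],"turn": [0,-7.32,0],"jaw": 1},
    {"dp": [0,0,0],"turn": [0,-7.32,0],"jaw": 1},
    {"dp": [0,0,0],"turn": [0,-7.32,0],"jaw": 1},
    {"dp": [-0.281,0,0.891],"turn": [0,0,0],"jaw": 1},
    {"dp": [-0.281,0,0.891],"turn": [0,0,0],"jaw": 1},
    {"dp": [-0.281,0,0.891],"turn": [0,0,0],"jaw": 1},
    {"dp": [-0.281,0,0.891],"turn": [0,0,0],"jaw": 1},
    {"dp": [-0.281,0,0.891],"turn": [0,0,0],"jaw": 1},
    {"dp": [-0.281,0,0.891],"turn": [0,0,0],"jaw": 1},
    {"dp": [-0.281,0,0.891],"turn": [0,0,0],"jaw": 1},
    {"dp": [0,0,0],"turn": [0,0,0],"jaw": 1},
    {"dp": [0,0,0],"turn": [0,0,0],"jaw": 1},
  ],
)

```text
clock: 3.55
eef_pos: [487.3, 117.9, 233.5]
ee_rot: [-0.707, 0.707, -0.004, 0.004]
wrist_force: [-0.7, -0.9, 0.0]
width: 92.1
```

```bash
python3 - <<'E'
from h import *
c=get_calibration("wrist");f=grab_frame("wrist");s=env.sense();M=rot(s["ee_rot"]);print(s["eef_pos"],np.degrees(np.arctan2(M[1,0],M[0,0])))
h=hsv(f);o=f[:,:,::-1].copy()
for P,col in((circ(484.5,116.5,120,29),(255,0,255)),([[484.5,116.5,120],[484.5-22.4,116.5+18.4,120]],(255,0,0))):
    cv2.polylines(o,[np.int32(proj(c,P))],False,col,1)
cv2.imwrite("pics/w2.png",o);cv2.imwrite("pics/w2raw.png",f[:,:,::-1])
# top: station plate in metric frame
c=get_calibration("top");f=cv2.imread("pics/top0.png")[:,:,::-1].copy();h=hsv(f)
m=cv2.inRange(h,(0,0,90),(180,255,255));m[:,:335]=0;m[:,445:]=0;m[:162]=0;m[280:]=0
k,_=cv2.findContours(m,0,cv2.CHAIN_APPROX_NONE);k=max(k,key=cv2.contourArea)[:,0]
W=np.array([ray(c,p,12)[:2] for p in k])
t=-2.6577;S=(W-[562.9,-132.3])@np.array([[np.cos(t),-np.sin(t)],[np.sin(t),np.cos(t)]])
for name,sel,ax in(("far",(abs(S[:,0]+65)<9)&(abs(S[:,1])<60),0),("y+",(abs(S[:,1]-70)<9)&(S[:,0]>-55)&(S[:,0]<70),1),("y-",(abs(S[:,1]+70)<9)&(S[:,0]>-55)&(S[:,0]<150),1)):
    p=S[sel]; a=np.polyfit(p[:,1-ax],p[:,ax],1);print(name,len(p),"slope deg",np.degrees(np.arctan(a[0])),"at0",a[1])
E
```

```text
[487.70832417 116.78809128 233.35732982] -0.7415771966583558
far 42 slope deg 0.9617867317794261 at0 -64.6102930333726
y+ 43 slope deg -1.1003973845815243 at0 68.7986280853017
y- 74 slope deg -1.0941558886551561 at0 -71.47492167365935
```

View pics/w2.png

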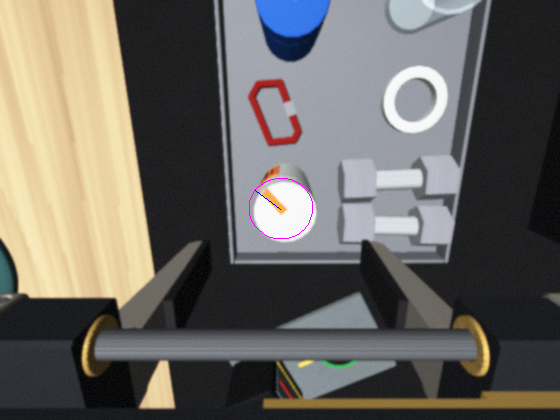

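The wrist view puts the lid at about (285,211), some 2.5 mm off the top-camera estimate in x. I'll refine the lid and bar numerically.

```bash
cat >> h.py <<'E'
def tub(f,c,z,box):
    "lid centre (ellipse of white+orange, lid plane z) and bar yaw in deg"
    h=hsv(f);x0,y0,x1,y1=box;g=h[y0:y1,x0:x1]
    org=cv2.inRange(g,(8,110,120),(28,255,255));wh=cv2.inRange(g,(0,0,225),(180,40,255))
    k,_=cv2.findContours(cv2.morphologyEx(wh|org,cv2.MORPH_OPEN,np.ones((3,3))),0,2);k=max(k,key=cv2.contourArea)
    (u,v),_,_=cv2.fitEllipse(cv2.convexHull(k));L=ray(c,(u+x0,v+y0),z)
    n,lab,st,ce=cv2.connectedComponentsWithStats(org);d=[np.hypot(*(ce[i]-[u,v]))-.2*st[i,4]**.5*(st[i,4]>4) +99*(st[i,4]<5) for i in range(1,n)]
    q=np.argwhere(lab==1+int(np.argmin(d)))[:,::-1]+[x0,y0]
    B=np.array([ray(c,p,z)[:2] for p in q]);m=B.mean(0);e=np.linalg.svd(B-m)[2][0];e=e*np.sign(e@(m-L[:2]))
    a=lambda w:np.degrees(np.arctan2(w[1],w[0]))
    return (u+x0,v+y0),L[:2],"bar pca",a(e),"bar cen",a(m-L[:2]),np.hypot(*(m-L[:2])),len(q)
E
python3 - <<'E'
from h import *
f=cv2.imread("pics/w2raw.png")[:,:,::-1].copy();print(tub(f,get_calibration("wrist"),120,(240,170,325,245)))
f=cv2.imread("pics/top0.png")[:,:,::-1].copy();print(tub(f,get_calibration("top"),120,(262,215,298,250)))
E
```

```text
((284.4117736816406, 211.28711318969727), array([488.05956446, 113.58903674]), 'bar pca', np.float64(132.3352531672299), 'bar cen', np.float64(134.72336089012947), np.float64(13.6494136531722), 203)
((277.99278450012207, 230.06384468078613), array([484.86911695, 116.57370189]), 'bar pca', np.float64(134.11057195447546), 'bar cen', np.float64(134.14030316566715), np.float64(16.504310067602074), 26)
```

Call:
drive_tool(
  plan=[
    {"dp": [-0.03,0.8,-0.04],"turn": [0,0,0],"jaw": 1},
    {"dp": [0,0.8,0],"turn": [0,0,0],"jaw": 1},
    {"dp": [0,0.8,0],"turn": [0,0,0],"jaw": 1},
    {"dp": [0,0.8,0],"turn": [0,0,0],"jaw": 1},
    {"dp": [0,0.2,0],"turn": [0,0,0],"jaw": 1},
    {"dp": [0,0.18,0],"turn": [0,0,0],"jaw": 1},
    {"dp": [0,0,0],"turn": [0,0,0],"jaw": 1},
    {"dp": [0,0,0],"turn": [0,0,0],"jaw": 1},
  ],
)

```text
clock: 4.4
eef_pos: [487.3, 116.0, 91.5]
ee_rot: [0.707, -0.707, 0.003, -0.005]
wrist_force: [-0.2, -0.5, -0.4]
width: 92.1
```

Call:
drive_tool(
  plan=[
    {"dp": [0,0,0],"turn": [0,0,0],"jaw": 0.5},
    {"dp": [0,0,0],"turn": [0,0,0],"jaw": 0.35},
    {"dp": [0,0,0],"turn": [0,0,0],"jaw": 0.3},
    {"dp": [0,0,0],"turn": [0,0,0],"jaw": 0.25},
    {"dp": [0,0,0],"turn": [0,0,0],"jaw": 0.2},
    {"dp": [0,0,0],"turn": [0,0,0],"jaw": 0},
    {"dp": [0,0,0],"turn": [0,0,0],"jaw": -1},
    {"dp": [0,0,0],"turn": [0,0,0],"jaw": -1},
    {"dp": [0,0,0],"turn": [0,0,0],"jaw": -1},
    {"dp": [0,0,0],"turn": [0,0,0],"jaw": -1},
  ],
)

```text
clock: 5.4
eef_pos: [486.5, 116.0, 90.5]
ee_rot: [-0.707, 0.707, -0.004, 0.004]
wrist_force: [0.0, -1.0, 3.8]
width: 57.7
```

Call:
drive_tool(
  plan=[
    {"dp": [0,-0.2,0],"turn": [0,0,0],"jaw": -1},
    {"dp": [0,-0.4,0],"turn": [0,0,0],"jaw": -1},
    {"dp": [0,-0.6,0],"turn": [0,0,0],"jaw": -1},
    {"dp": [0,-0.6,0],"turn": [0,0,0],"jaw": -1},
    {"dp": [0,-0.6,0],"turn": [0,0,0],"jaw": -1},
    {"dp": [0,-0.4,0],"turn": [0,0,0],"jaw": -1},
    {"dp": [0,-0.2,0],"turn": [0,0,0],"jaw": -1},
    {"dp": [0,0,0],"turn": [0,0,0],"jaw": -1},
  ],
)

```text
clock: 6.2
eef_pos: [486.6, 115.9, 211.1]
ee_rot: [-0.707, 0.707, -0.004, 0.004]
wrist_force: [-0.0, -0.8, -2.9]
width: 57.8
```

```bash
python3 - <<'E'
from h import *
c=get_calibration("wrist");f=grab_frame("wrist");s=env.sense();M=rot(s["ee_rot"]);z=s["eef_pos"][2]+29.5;print(s["eef_pos"],np.degrees(np.arctan2(M[1,0],M[0,0])),s["wrist_force"],s["width"])
cv2.imwrite("pics/w3raw.png",f[:,:,::-1])
print(proj(c,s["eef_pos"]+[0,0,29.5]));u,v=np.int32(proj(c,s["eef_pos"]+[0,0,29.5])[0])
print(tub(f,c,z,(u-65,v-65,u+65,v+65)))
E
```

```text
[486.09943019 115.69078829 210.15208593] -0.6508147308142491 [-0.83876499 -0.90983631 -2.44726318] 57.61622460089407
[[281.71417623 298.33722176]]
((np.float64(284.60482025146484), np.float64(299.0901184082031)), array([487.43354457, 115.2741545 ]), 'bar pca', np.float64(131.55634679520998), 'bar cen', np.float64(139.26817497525025), np.float64(12.936940317517573), 898)
```

View pics/w3raw.png

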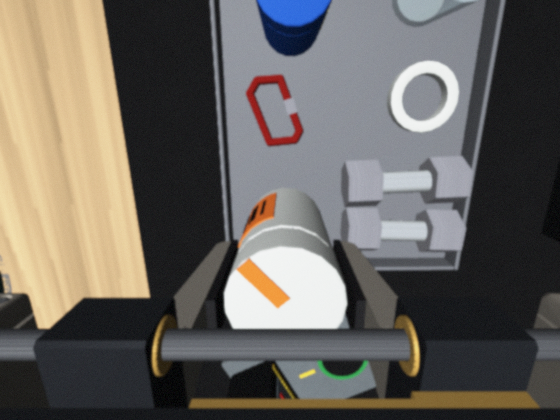

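Held squarely, with the bar at about 132.3°. I'll carry it over the pad and turn it +74.3°.

Call:
drive_tool(
  plan=[
    {"dp": [0.25,0,-0.772],"turn": [0,0,0],"jaw": -1},
    {"dp": [0.25,0,-0.772],"turn": [0,0,0],"jaw": -1},
    {"dp": [0.25,0,-0.772],"turn": [0,0,0],"jaw": -1},
    {"dp": [0.25,0,-0.772],"turn": [0,0,0],"jaw": -1},
    {"dp": [0.25,0,-0.772],"turn": [0,0,0],"jaw": -1},
    {"dp": [0.25,0,-0.772],"turn": [0,0,0],"jaw": -1},
    {"dp": [0.25,0,-0.772],"turn": [0,0,0],"jaw": -1},
    {"dp": [0.25,0,-0.772],"turn": [0,0,0],"jaw": -1},
    {"dp": [0,0,0],"turn": [0,-8.26,0],"jaw": -1},
    {"dp": [0,0,0],"turn": [0,-8.26,0],"jaw": -1},
    {"dp": [0,0,0],"turn": [0,-8.26,0],"jaw": -1},
    {"dp": [0,0,0],"turn": [0,-8.26,0],"jaw": -1},
    {"dp": [0,0,0],"turn": [0,-8.26,0],"jaw": -1},
    {"dp": [0,0,0],"turn": [0,-8.26,0],"jaw": -1},
    {"dp": [0,0,0],"turn": [0,-8.26,0],"jaw": -1},
    {"dp": [0,0,0],"turn": [0,-8.26,0],"jaw": -1},
    {"dp": [0,0,0],"turn": [0,-8.26,0],"jaw": -1},
    {"dp": [0,0,0],"turn": [0,0,0],"jaw": -1},
    {"dp": [0,0,0],"turn": [0,0,0],"jaw": -1},
  ],
)

```text
clock: 8.15
eef_pos: [563.0, -132.0, 209.2]
ee_rot: [0.567, -0.566, -0.423, 0.423]
wrist_force: [0.7, 0.8, -1.7]
width: 58.2
```

```bash
python3 - <<'E'
from h import *
s=env.sense();M=rot(s["ee_rot"]);p=s["eef_pos"];print(p,np.degrees(np.arctan2(M[1,0],M[0,0])),M[:,1],s["width"])
c=get_calibration("wrist");f=grab_frame("wrist");cv2.imwrite("pics/w4raw.png",f[:,:,::-1])
u,v=np.int32(proj(c,p+[0,0,29.5])[0]);print(u,v,tub(f,c,p[2]+29.5,(u-65,v-65,u+65,v+30)))
d=([562.9,-132.3,0]-p)
print("tool-frame shift mm to pad",M.T@[d[0],d[1],0])
E
```

```text
[ 563.00751453 -131.99325436  209.19485441] 73.49772399395509 [-0.00186252  0.00100721 -0.99999776] 58.16594228083803
286 298 ((np.float64(286.6019058227539), np.float64(297.1187210083008)), array([ 562.50227426, -131.84590088]), 'bar pca', np.float64(-153.9403522306343), 'bar cen', np.float64(-140.6352399845688), np.float64(13.036293976493965), 812)
tool-frame shift mm to pad [-3.24650155e-01 -1.08708146e-04  1.59539449e-02]
```

View pics/w4raw.png

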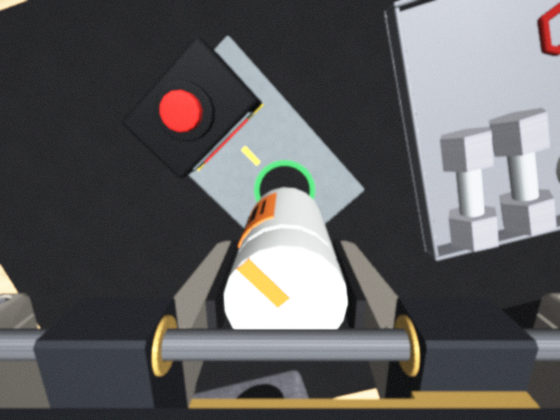

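The tub is over the pad with its bar at -153.9° (target about -153.4°). The bar points at the scanner window. Lowering now.

Call:
drive_tool(
  plan=[
    {"dp": [0,0.3,0],"turn": [0,0,0],"jaw": -1},
    {"dp": [0,0.6,0],"turn": [0,0,0],"jaw": -1},
    {"dp": [0,0.6,0],"turn": [0,0,0],"jaw": -1},
    {"dp": [0,0.6,0],"turn": [0,0,0],"jaw": -1},
    {"dp": [0,0.3,0],"turn": [0,0,0],"jaw": -1},
    {"dp": [0,0.2,0],"turn": [0,0,0],"jaw": -1},
    {"dp": [0,0.1,0],"turn": [0,0,0],"jaw": -1},
    {"dp": [0,0,0],"turn": [0,0,0],"jaw": -1},
    {"dp": [0,0,0],"turn": [0,0,0],"jaw": -1},
  ],
)

```text
clock: 9.1
eef_pos: [564.2, -132.0, 103.2]
ee_rot: [-0.565, 0.566, 0.424, -0.424]
wrist_force: [0.6, -0.2, -1.2]
width: 57.7
```

```bash
python3 - <<'E'
from h import *
s=env.sense();print(s["eef_pos"],s["wrist_force"],s["width"])
E
```

```text
[ 564.2067372  -132.01593718  103.1663718 ] [ 0.56133627 -0.24118808 -1.17201691] 57.68455856088607
```

Call:
drive_tool(
  plan=[
    {"dp": [0,0.05,0],"turn": [0,0,0],"jaw": -1},
    {"dp": [0,0.03,0],"turn": [0,0,0],"jaw": -1},
    {"dp": [0,0,0],"turn": [0,0,0],"jaw": -1},
  ],
)

```text
clock: 9.4
eef_pos: [563.6, -132.1, 99.2]
ee_rot: [-0.566, 0.566, 0.424, -0.424]
wrist_force: [-0.1, -0.1, -2.5]
width: 57.5
```

Call:
drive_tool(
  plan=[
    {"dp": [0,0.02,0],"turn": [0,0,0],"jaw": -1},
    {"dp": [0,0,0],"turn": [0,0,0],"jaw": -1},
  ],
)

```text
clock: 9.6
eef_pos: [563.5, -132.0, 98.3]
ee_rot: [0.566, -0.566, -0.424, 0.424]
wrist_force: [-0.3, -0.5, -1.7]
width: 57.7
```

Call:
drive_tool(
  plan=[
    {"dp": [0,0.02,0],"turn": [0,0,0],"jaw": -1},
    {"dp": [0,0,0],"turn": [0,0,0],"jaw": -1},
  ],
)

```text
clock: 9.8
eef_pos: [563.6, -132.0, 97.6]
ee_rot: [-0.566, 0.566, 0.424, -0.424]
wrist_force: [-0.2, -0.0, -1.6]
width: 57.6
```

Call:
drive_tool(
  plan=[
    {"dp": [0,0.02,0],"turn": [0,0,0],"jaw": -1},
    {"dp": [0,0,0],"turn": [0,0,0],"jaw": -1},
  ],
)

```text
clock: 10.0
eef_pos: [563.8, -132.0, 97.5]
ee_rot: [-0.566, 0.566, 0.424, -0.424]
wrist_force: [-1.9, 0.8, 4.7]
width: 57.3
```

Contact (+4.7 N). Releasing and rising.

Call:
drive_tool(
  plan=[
    {"dp": [0,0,0],"turn": [0,0,0],"jaw": 0.3},
    {"dp": [0,0,0],"turn": [0,0,0],"jaw": 0.4},
    {"dp": [0,0,0],"turn": [0,0,0],"jaw": 0.6},
    {"dp": [0,0,0],"turn": [0,0,0],"jaw": 0.8},
    {"dp": [0,0,0],"turn": [0,0,0],"jaw": 1},
    {"dp": [0,0,0],"turn": [0,0,0],"jaw": 1},
    {"dp": [0,-0.2,0],"turn": [0,0,0],"jaw": 1},
    {"dp": [0,-0.6,0],"turn": [0,0,0],"jaw": 1},
    {"dp": [0,-0.8,0],"turn": [0,0,0],"jaw": 1},
    {"dp": [0,-0.8,0],"turn": [0,0,0],"jaw": 1},
    {"dp": [0,-0.6,0],"turn": [0,0,0],"jaw": 1},
    {"dp": [0,-0.4,0],"turn": [0,0,0],"jaw": 1},
    {"dp": [0,0,0],"turn": [0,0,0],"jaw": 1},
    {"dp": [0,0,0],"turn": [0,0,0],"jaw": 1},
  ],
)

```text
clock: 11.4
eef_pos: [563.1, -132.2, 232.2]
ee_rot: [0.566, -0.566, -0.424, 0.424]
wrist_force: [0.6, -0.5, -0.2]
width: 91.9
```

```bash
python3 - <<'E'
from h import *
s=env.sense();M=rot(s["ee_rot"]);p=s["eef_pos"];print(p,np.degrees(np.arctan2(M[1,0],M[0,0])),s["width"],s["wrist_force"])
c=get_calibration("wrist");f=grab_frame("wrist");o=f[:,:,::-1].copy();cv2.imwrite("pics/w5raw.png",o)
u,v=np.int32(proj(c,[562.9,-132.3,127])[0]);r=tub(f,c,127,(u-45,v-38,u+45,v+45));print(u,v,r)
h=hsv(f);red=(((h[:,:,0]<6)|(h[:,:,0]>174))&(h[:,:,1]>150)&(h[:,:,2]>120)).astype(np.uint8)
n,lab,st,ce=cv2.connectedComponentsWithStats(red);i=1+np.argmax(st[1:,4]);print("red",ce[i],st[i],[ray(c,ce[i],z) for z in(95,98,102)])
k=circ(562.9,-132.3,127,29)
cv2.polylines(o,[np.int32(proj(c,k))],False,(255,0,255),1)
t=np.radians(-153.35);P=np.array([562.9,-132.3])+120*np.array([np.cos(t),np.sin(t)]);print("button nominal",P)
cv2.polylines(o,[np.int32(proj(c,circ(*P,98,16)))],False,(255,255,0),1)
cv2.imwrite("pics/w5.png",o)
g=grab_frame("side");cv2.imwrite("pics/s5.png",cv2.resize(g[90:230,220:420],None,fx=4,fy=4,interpolation=2)[:,:,::-1])
E
```

```text
[ 563.12596501 -132.20391787  232.18828673] 73.68861660521671 91.91290492121364 [ 0.56384597 -0.5233525  -0.19317005]
285 210 ((np.float64(286.5938491821289), np.float64(208.14134216308594)), array([ 561.31639782, -131.13484274]), 'bar pca', np.float64(-154.34927331340538), 'bar cen', np.float64(-133.59991085253563), np.float64(11.895262695925894), 173)
red [189.30226904 110.07698541] [ 170   91   40   40 1234] [array([ 457.06180533, -192.33168439,   95.        ]), array([ 457.35925251, -191.4765448 ,   98.        ]), array([ 457.75584875, -190.33635867,  102.        ])]
button nominal [ 455.64842165 -186.12470568]
```

View pics/w5.png

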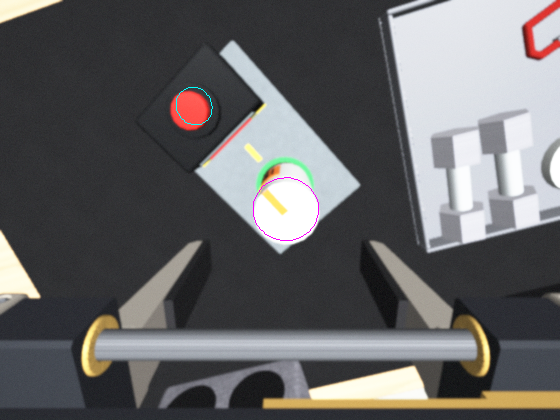

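View pics/s5.png

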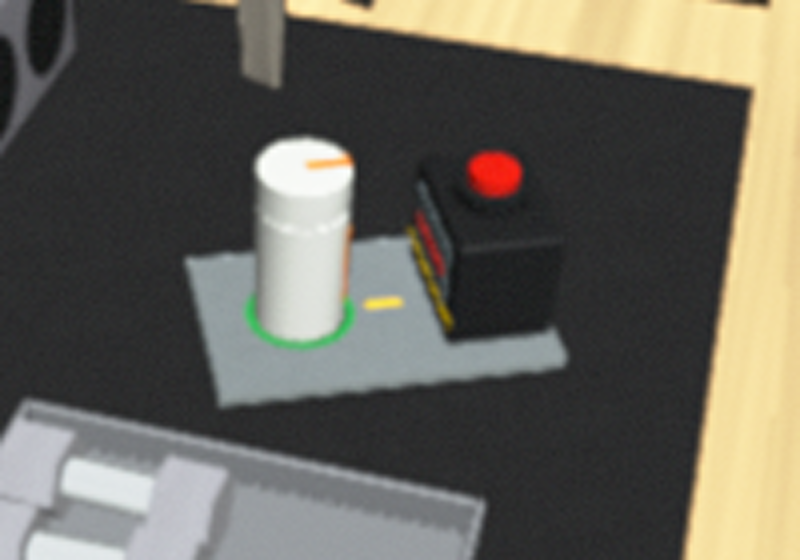

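The tub stands centred on the green ring at about (285,210), with its bar and panel towards the window. Next I'll go above the button with the jaws shut and come down.

Call:
drive_tool(
  plan=[
    {"dp": [-0.694,0,0.718],"turn": [0,0,0],"jaw": -1},
    {"dp": [-0.694,0,0.718],"turn": [0,0,0],"jaw": -1},
    {"dp": [-0.694,0,0.718],"turn": [0,0,0],"jaw": -1},
    {"dp": [0,0,0],"turn": [0,0,0],"jaw": -1},
    {"dp": [0,0,0],"turn": [0,0,0],"jaw": -1},
    {"dp": [0,0,0],"turn": [0,0,0],"jaw": -1},
    {"dp": [0,0,0],"turn": [0,0,0],"jaw": -1},
    {"dp": [0,0,0],"turn": [0,0,0],"jaw": -1},
    {"dp": [0,0.6,0],"turn": [0,0,0],"jaw": -1},
    {"dp": [0,0.6,0],"turn": [0,0,0],"jaw": -1},
    {"dp": [0,0.6,0],"turn": [0,0,0],"jaw": -1},
    {"dp": [0,0.4,0],"turn": [0,0,0],"jaw": -1},
    {"dp": [0,0,0],"turn": [0,0,0],"jaw": -1},
    {"dp": [0,0,0],"turn": [0,0,0],"jaw": -1},
  ],
)

```text
clock: 12.9
eef_pos: [458.2, -187.3, 145.1]
ee_rot: [0.566, -0.566, -0.425, 0.424]
wrist_force: [0.9, 0.7, 0.9]
width: 0.1
```

Call:
drive_tool(
  plan=[
    {"dp": [0,0.1,0],"turn": [0,0,0],"jaw": -1},
    {"dp": [0,0.1,0],"turn": [0,0,0],"jaw": -1},
    {"dp": [0,0.1,0],"turn": [0,0,0],"jaw": -1},
    {"dp": [0,0.1,0],"turn": [0,0,0],"jaw": -1},
    {"dp": [0,0,0],"turn": [0,0,0],"jaw": -1},
  ],
)

```text
clock: 13.4
eef_pos: [457.6, -188.0, 128.7]
ee_rot: [-0.566, 0.566, 0.424, -0.424]
wrist_force: [-1.0, -1.0, 2.4]
width: 0.3
```

Call:
drive_tool(
  plan=[
    {"dp": [0,0.05,0],"turn": [0,0,0],"jaw": -1},
    {"dp": [0,0,0],"turn": [0,0,0],"jaw": -1},
  ],
)

```text
clock: 13.6
eef_pos: [457.7, -187.9, 126.9]
ee_rot: [-0.566, 0.566, 0.424, -0.424]
wrist_force: [-0.2, -0.2, 4.3]
width: 0.5
```

Call:
drive_tool(
  plan=[
    {"dp": [0,0.05,0],"turn": [0,0,0],"jaw": -1},
    {"dp": [0,0,0],"turn": [0,0,0],"jaw": -1},
  ],
)

```text
clock: 13.8
eef_pos: [457.7, -188.0, 125.4]
ee_rot: [-0.566, 0.566, 0.424, -0.424]
wrist_force: [-2.3, -0.3, 9.1]
width: 0.6
```

Call:
drive_tool(
  plan=[
    {"dp": [0,0.03,0],"turn": [0,0,0],"jaw": -1},
    {"dp": [0,0,0],"turn": [0,0,0],"jaw": -1},
    {"dp": [0,0,0],"turn": [0,0,0],"jaw": -1},
    {"dp": [0,0,0],"turn": [0,0,0],"jaw": -1},
    {"dp": [0,0,0],"turn": [0,0,0],"jaw": -1},
    {"dp": [0,0,0],"turn": [0,0,0],"jaw": -1},
    {"dp": [0,0,0],"turn": [0,0,0],"jaw": -1},
    {"dp": [0,0,0],"turn": [0,0,0],"jaw": -1},
  ],
)

```text
clock: 14.6
eef_pos: [457.8, -188.0, 125.2]
ee_rot: [-0.565, 0.566, 0.424, -0.425]
wrist_force: [-6.1, 0.5, 19.1]
width: 0.5
```

That reads 19 N with no further travel, so the button is on its stop. It was held for about 0.8 s. Releasing straight up.

Call:
drive_tool(
  plan=[
    {"dp": [0,-0.15,0],"turn": [0,0,0],"jaw": -1},
    {"dp": [0,-0.3,0],"turn": [0,0,0],"jaw": -1},
    {"dp": [0,-0.6,0],"turn": [0,0,0],"jaw": -1},
    {"dp": [0,-0.8,0],"turn": [0,0,0],"jaw": -1},
    {"dp": [0,-0.8,0],"turn": [0,0,0],"jaw": -1},
    {"dp": [0,-0.4,0],"turn": [0,0,0],"jaw": -1},
    {"dp": [0,0,0],"turn": [0,0,0],"jaw": -1},
    {"dp": [0,0,0],"turn": [0,0,0],"jaw": -1},
  ],
)

```text
clock: 15.4
eef_pos: [457.0, -187.7, 245.1]
ee_rot: [0.566, -0.566, -0.424, 0.424]
wrist_force: [-0.9, -0.1, -1.1]
width: 0.6
```

```bash
python3 - <<'E'
from h import *
s=env.sense();print(s["eef_pos"],s["wrist_force"])
g=grab_frame("side");cv2.imwrite("pics/s6.png",cv2.resize(g[90:350,140:420],None,fx=2.3,fy=2.3,interpolation=2)[:,:,::-1])
E
```

```text
[ 457.04801644 -187.73236578  245.11500202] [-0.92771638 -0.13150097 -1.11023126]
```

View pics/s6.png

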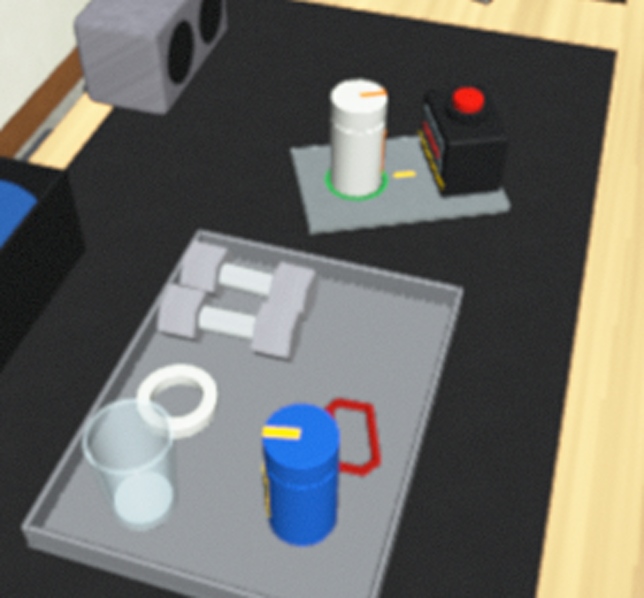

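The tub stands on the pad facing the window at (358,140), the button is up at (468,100), and the tray contents look untouched. The arm is clear, so I'll hand in.

```bash
python3 -c "
from rig import env
print(env.finish_job())"
```

```text
the job is handed in; nothing more can be done
None
```

The white tub is standing on the reader pad with its orange panel facing the scanner window, and I handed the job in at about 15.5 s. After letting go of the tub I pressed the red button until it stopped (19 N at the fingertips), held it about 0.8 s, then released it.

- **Tub:** after release, the wrist camera read the panel direction as -154.3°, against a station direction of -153.35°. The lid centre read about 2 mm off the pad centre, which is within the cameras' accuracy.
- **Button:** the side view shows it back up, with the arm well clear.
- **Tray:** the blue tub, dumbbells, ring, tumbler and carabiner look undisturbed in the side view. I judged this by eye only.
- **Disagreements:** the top and wrist cameras differed by 3–4 mm on the tub and button positions. I used values between the two. A second estimate of the panel direction, from the bar's centroid, disagreed by about 20° in the last check. I put that down to a biased lid-centre fit and relied on the bar's own direction, which the pictures supported.

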